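Clamp the block through the guard window

ROBOT

A 6-joint arm with a two-finger parallel gripper is mounted at the origin on a cart in front of the work surface, level with it; the furniture and walls round the work are solid. World frame = base frame: x ahead of the robot, y to its left, z up, the work surface at z = 0. Lengths are in m, angles in rad, forces in N, time in s.
With the tool pointing down it reaches from about 0.325 to 0.875 m from the base axis. Payload 4.4 kg.
Tool frame: the origin (TCP) lies on the mounting face of the last link; the fingertips stand 173 mm ahead of it and the grasp point (between the pads) lies ahead of it (env.grasp_offset is the z of the grasp point in the tool frame, in m); z points along the fingers, y is the line along which they close (so a half turn about z gives the same grasp; the last joint's range is limited). The gripper opens to 85 mm and grips with 20 to 120 N. Pads are 22 mm wide; open, the fingers measure 114 mm over their backs; the gripper's body (76 mm by 85 mm) begins 54 mm behind the grasp point. The pads swing forward as they close: fully open they stand 13 mm farther back than shut.
Start: joints at [-1.427, 0.207, 1.542, -0, 1.393, -0.15], TCP at [0.167, -0.55, 0.405] pointing down, gripper open.
Joint ranges: [-2.73, 2.73], [-0.86, 2.22], [0.23, 2.46], [-1.11, 4.25], [0.08, 2.63], [-2.82, 2.82]. Speed limits (rad/s): [2.79, 2.79, 3.14, 3.14, 3.14, 3.14].

INTERFACE

Orientations are given as a unit quaternion [x, y, z, w].
In Python, from plant import telemetry, get_image, camera_model, job, env gives the robot as it stands.
- The arm moves only by the shell command python3 -m crank 'ROWS'. ROWS is JSON, a list of rows, each a list of 7 numbers: the shift along the tool's x, y, z in m, then the turn, a rotation vector about the tool's x, y, z in degrees, then the opening, from 0 (shut) to 1 (fully open). In form: [[tx, ty, tz, ax, ay, az, claw], ...]. A call has exactly 8 rows; each row is the pose to reach, as a shift and turn from the pose commanded when the call began, along the tool's axes at that moment; what a row does not reach only later rows make up. A row lasts 1/8 s, in which the tool goes at most 62.5 mm and 10.7 degrees, less where a joint would pass 70% of its speed; a pose out of reach is approached as far as the arm can. A call with a gripper value outside its range is refused whole. The fingers move at their own pace and stop on an object; the grip force is fixed at half the most. Time passes only in rows, so rows that repeat a pose let the fingers close, or fill a call up. It gives the time, the measured TCP pose, the force and the opening at its end, in the units of the state.
- telemetry.sense(): the state, without advancing time (a new reading comes with each control period).
- get_image(name): name is "scene" or "top" or "wrist"; returns the picture (400x640x3 uint8, red, green, blue); there is no depth.
- camera_model(name): a dict with "fov_y" (degrees; the focal length in pixels is half the picture's height over the tangent of half this angle, whatever the lens; pixels are square), "cx", "cy" (the principal point, pixels), "camera_from_world" (4x4, takes a point from world to camera coordinates); the wrist camera has in their place "T_tool_cam" (4x4, takes a point from camera to tool coordinates, whose origin is the TCP and whose axes are the flange's). Camera axes: x right, y up, looking along -z (the intrinsics and any distortion apply to the point x, -y, -z); pixel columns grow to the right and rows downward; lengths in m; the calibration is good to about 2 mm. A picture is of the moment at which its call begins: read the wrist's pose just before it. camera_model takes no time and is no camera call.
- job.close_job(): hands the job in, once; it reports no verdict.
The state is a dict: "clock": time; "joint_positions": joint angles; "dq": joint speeds; "joint_efforts": joint torques, N m; "tcp_pos": TCP position; "tool_rot": TCP orientation; "ft_force": force on the tool from outside, world axes, zero at the start; "moment": the same for the moment, N m; "gripper_width": finger opening in m.
Only numpy, scipy, OpenCV 4.12 (cv2) and the standard library are available. Lean on these libraries where they do the work, as an engineer would, in place of code of your own. Each camera call takes 0.05 s, during which the arm holds its last target. There are 200 camera calls.

TASK

Push the wooden block along the channel of the drilling jig until its end is fully home against the stop under the guard; only push it, do not pick it up. Then reach down through the window in the top of the guard, without touching the guard, and press the lever's paddle with the fingertips all the way down so that its pad clamps the block. The program finishes while still holding the lever down like that; leave the things standing round the jig where they are.

Things in the scene. Friction and masses are not known exactly. Their poses are not given: they have to be found in the camera images.
- jig: Fixed drilling jig: plywood board 345 x 170 x 12 mm (x = -195 to +150 mm) with a channel along it. Origin on the bench under the channel's centre line, z up, x from the channel's open front end to the stop. Channel: two aluminium fences, inner faces at y = +-25.5 mm, 12 mm wide, tops 24 mm above the bench, x = -150 to +65 mm. Stop: bar across it, face at x = +65 mm, top 38 mm up.
- block: Loose wooden block, 150 x 46 x 32 mm (x, y, z), 0.08-0.15 kg, lying on the board in the channel (underside 12 mm up). Origin: centre of its underside, x towards the stop. Fully home its far end touches the stop, its origin is at x = -10 mm and its near end at x = -85 mm of the jig's frame. Starts 25 to 50 mm short of that; slides at under 1.5 N.
- guard: Fixed guard over the jig's stop end: aluminium top frame 150 x 152 mm (x, y), 4 mm thick, on four posts, with clear panes on all sides; the block passes under the front one. Axes as the jig's. Origin on the board's top below the window's centre; top face at z = 96 mm, front face at x = -60 mm, rear at +90 mm. About 75 mm lies between the front face and the near end of the block at home.
- window (a point): Centre of the rectangular window in the guard's top frame, in the plane of the frame's upper face (108 mm above the bench). The window is 90 mm along x and 100 mm along y.
- paddle: Steel paddle on the lever's end under the window, 36 x 44 x 8 mm (x, y, z). This body's origin lies on the hinge axis (x = 120 mm, y = 0, 66 mm up in the jig's frame, axis along the jig's y); the paddle's centre is 75 mm from it towards the front.
- paddle_top (a point): Centre of the paddle's upper face. At rest about 16 mm below the window's plane, the paddle sloping up to the front by 0.29 rad. With the lever all the way down the paddle is level and this point is 70 mm above the bench (38 mm below the window's plane) and 4 mm nearer the front: x = +45 mm, y = 0 in the jig's frame.
- pad: Round rubber pad, 20 mm across, on a sprung plunger under the paddle; it gives way upward by up to 6 mm and clamps the block with about 1.5 N at first touch and 4.5 N with the lever all the way down. This body's origin lies on the hinge axis, like the paddle's.
- lever (a joint): Lever angle, rad: 0 at rest (up), grows as the paddle is pressed down; hard stop at 0.29. The pad meets the block at about 0.21. Springs resist: at the paddle 1.6 N at the start, rising to 2.7 N, a step to 4 N as the pad meets the block, 8 N at the stop. It springs back when let go.
- glue_small: Small bottle with a red cap, 36 x 42 x 106 mm, loose, beside the jig; origin at the centre of its underside. Bystander.
- tape_measure: Black pocket tape measure, 63 x 89 x 62 mm, loose, beside the jig; origin at the centre of its underside. Bystander.
- screw_box: Small carton, 64 x 85 x 45 mm, loose, beside the jig; origin at the centre of its underside. Bystander.
- solvent_small: Small white bottle with a blue cap, 45 x 45 x 81 mm, loose, beside the jig; origin at the centre of its underside. Bystander.
There are look-alikes about, which are no part of the job. Of the things like the block, leave any that is purple; of the rest the smaller one is meant.

How it is judged:
On the way:
1. the block is home against the stop (within 3.5 mm) while the lever is still up (x of block in the frame of jig above -0.0135 m and value of joint lever below 0.08 rad), for 0.2 s.
At the end, for the whole second after the job is handed in: The block lies in the channel with its end within 3.5 mm of the stop, at rest, and the fingers are holding the lever's paddle down (lever beyond 0.24 rad of 0.29, over 2 N on the paddle) so that its pad presses on the block with more than 2 N (x of block in the frame of jig above -0.0135 m and value of joint lever above 0.24 rad and contact force between pad and block above 2 N and contact force between the fingers and paddle above 2 N and z of block in the frame of jig below 0.016 m and linear speed of block below 0.02 m/s); the arm keeps its last pose, push and grip.
It fails at once if the robot touches the guard (contact force between any of the fingers, the arm and guard above 0.5 N).
It fails at once if the block is lifted or tipped up (z of block in the frame of jig above 0.022 m or angle between block's own z axis and vertical above 0.15 rad).
It fails at once if the lever is pressed before the block is home (value of joint lever above 0.12 rad and x of block in the frame of jig below -0.016 m).
It fails at once if a thing beside the jig is moved more than 15 mm (distance of any of glue_small, tape_measure, screw_box, solvent_small from where it was at the start of the episode above 0.015 m).
It also fails if it takes over 45 s, if anything falls off the work surface, if the arm or the gripper's body presses on something with over 40 N, if the wrist force passes 120 N, or if a joint passes its speed limit or range.

## Working session

There is one attempt and no reset: what is moved stays moved. The work goes in short steps, Python scripts to look and compute and a shell command to move; the robot and the scene stay as the last step left them, time stands still between calls to the robot, and variables do not carry over. Pictures are saved under pics/ and viewed, on a budget of 10 in all, crops included, one or two more only if the job needs it, and the job is handed in when it is done.

```bash
mkdir -p pics; ls; python3 - <<'E'
from plant import telemetry, get_image, camera_model, env
import cv2
s=telemetry.sense(); print({k:s[k] for k in('clock','tcp_pos','tool_rot','ft_force','gripper_width')}, env.grasp_offset)
for n in('top','scene','wrist'):
    im=get_image(n); cv2.imwrite(f'pics/{n}0.png',im[:,:,::-1]); print(n,camera_model(n))
E
```

```text
pics
{'clock': 0.0, 'tcp_pos': array([ 0.16700553, -0.54982035,  0.40350055]), 'tool_rot': array([ 9.89155982e-01,  1.46864189e-01, -1.24507664e-06, -1.16370905e-03]), 'ft_force': array([0.17536804, 0.14064378, 0.46324473]), 'gripper_width': 0.08560622446304686} 0.1547
top {'fov_y': 57.86494699911468, 'cx': 323.81141862372624, 'cy': 193.73147739196673, 'camera_from_world': array([[ 1.47114571e-02, -9.99887179e-01,  3.03341094e-03,
        -3.32648627e-02],
       [ 9.80817653e-01,  1.50204886e-02,  1.94347926e-01,
        -6.27668824e-01],
       [-1.94371563e-01,  1.16081820e-04,  9.80927970e-01,
        -8.15046081e-01],
       [ 0.00000000e+00,  0.00000000e+00,  0.00000000e+00,
         1.00000000e+00]])}
scene {'fov_y': 54.11955617473958, 'cx': 316.7384671522276, 'cy': 202.89905371723378, 'camera_from_world': array([[-0.59299565, -0.80497653,  0.01920799,  0.33358474],
       [ 0.5005738 , -0.34985897,  0.79184883, -0.3884151 ],
       [-0.63069963,  0.47917793,  0.61041501, -0.77135207],
       [ 0.        ,  0.        ,  0.        ,  1.        ]])}
wrist {'fov_y': 70.95378058223906, 'cx': 320.8905617583389, 'cy': 201.7242452559805, 'T_tool_cam': array([[ 7.95201230e-05,  9.53607393e-01,  3.01053041e-01,
         7.71690586e-02],
       [ 9.99999924e-01, -1.90689558e-04,  3.39883148e-04,
        -2.17147729e-04],
       [ 3.81522754e-04,  3.01052991e-01, -9.53607336e-01,
         3.03584249e-02],
       [ 0.00000000e+00,  0.00000000e+00,  0.00000000e+00,
         1.00000000e+00]])}
```

View pics/top0.png

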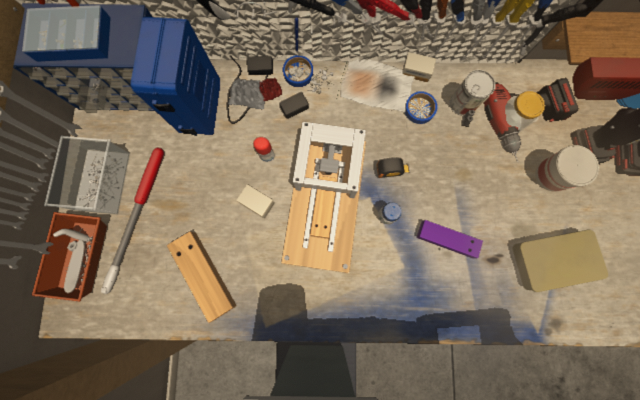

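View pics/scene0.png

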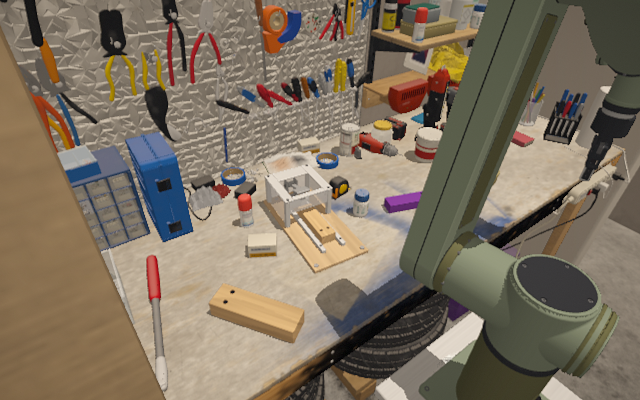

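The top view shows three block-like things: the wooden block in the jig channel at (320,225), a larger wooden one at (200,275) and a purple one at (450,238). The one in the channel is meant, since it is not purple and is the smaller of the two wooden ones. The glue is at (262,148), the carton at (255,201), the tape at (392,167) and the solvent at (389,211). I'll confirm this in an enlarged crop.

```bash
python3 - <<'E'
import cv2
im=cv2.imread('pics/top0.png')[112:280,240:420]
im=cv2.resize(im,None,fx=3.5,fy=3.5,interpolation=cv2.INTER_CUBIC)
cv2.imwrite('pics/crop0.png',im); print(im.shape)
E
```

```text
(588, 630, 3)
```

View pics/crop0.png

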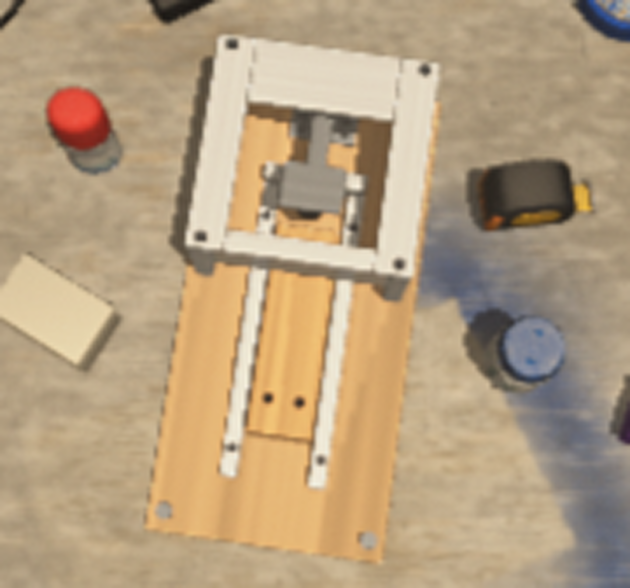

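The crop confirms it: a plain wooden block with two dark holes between the white fences, near edge at crop (248,433)-(310,440). The board's front corners are at (147,527) and (381,562), and the window corners at (248,103), (392,120), (380,250) and (226,232).

```bash
cat > h.py <<'E'
import numpy as np
from plant import camera_model, telemetry
from scipy.spatial.transform import Rotation as R
def cam(n, s=None):
    m=camera_model(n); f=200/np.tan(np.radians(m['fov_y']/2))
    if n=='wrist':
        T=np.eye(4); T[:3,:3]=R.from_quat(s['tool_rot']).as_matrix(); T[:3,3]=s['tcp_pos']
        W=T@m['T_tool_cam']
    else: W=np.linalg.inv(m['camera_from_world'])
    return f,m['cx'],m['cy'],W
def onplane(c,uv,z):
    f,cx,cy,W=c
    d=W[:3,:3]@np.array([(uv[0]-cx)/f,-(uv[1]-cy)/f,-1.]); o=W[:3,3]
    return o+d*(z-o[2])/d[2]
def proj(c,p):
    f,cx,cy,W=c; q=np.linalg.inv(W)@np.r_[p,1]
    return np.array([cx+f*q[0]/-q[2], cy-f*q[1]/-q[2]])
E
python3 - <<'E'
from h import *
c=cam('top'); np.set_printoptions(precision=4,suppress=True)
P=lambda u,v,z: onplane(c,(240+u/3.5,112+v/3.5),z)
bl,br=P(147,527,.012),P(381,562,.012)
fl,fr=P(229,475,.024),P(318,487,.024)
w=[P(*q,.108) for q in((248,103),(392,120),(380,250),(226,232))]
o=[P(*q,.108) for q in((218,37),(440,66),(411,275),(186,248))]
b=P(248,433,.044),P(310,440,.044)
print('board',bl,br,np.linalg.norm(bl-br)); print('fence',fl,fr,np.linalg.norm(fl-fr)); 
for n,q in(('w',w),('o',o)):
  q=np.array(q); print(n,q.mean(0),[np.linalg.norm(q[i]-q[i-1]) for i in range(4)], 'yaw',[np.degrees(np.arctan2(*(q[i]-q[j])[[1,0]])) for i,j in((0,3),(1,2))],[np.degrees(np.arctan2(*(q[i]-q[j])[[1,0]]))-90 for i,j in((0,1),(3,2))])
print('block',b,(b[0]+b[1])/2)
g=(np.mean(w,0)); m=(bl+br)/2; d=g-m; print('axis',np.degrees(np.arctan2(d[1],d[0])),np.hypot(d[0],d[1]))
for n,u,v,z in(('glue',78,115,.1),('box',60,305,.045),('tape',525,195,.06),('solv',530,348,.08)): print(n,P(u,v,z))
E
```

```text
board [0.4631 0.0768 0.012 ] [ 0.4414 -0.0883  0.012 ] 0.16653148242884094
fence [0.4997 0.0193 0.024 ] [ 0.4923 -0.0432  0.024 ] 0.06297750459843743
w [ 0.6942 -0.0348  0.108 ] [np.float64(0.09050269378194303), np.float64(0.09765389428174234), np.float64(0.09012663856110951), np.float64(0.10228735797519546)] yaw [np.float64(-7.9956678496334845), np.float64(-5.05772759404555)] [np.float64(-6.154294543259638), np.float64(-5.960580815204608)]
o [ 0.7087 -0.0362  0.108 ] [np.float64(0.14872501602875657), np.float64(0.15226607994032987), np.float64(0.14654782903384525), np.float64(0.14902410882974304)] yaw [np.float64(-6.640669911995927), np.float64(-7.9097249620700385)] [np.float64(-6.965188140970241), np.float64(-6.121348773594576)]
block (array([0.5277, 0.0059, 0.044 ]), array([ 0.5235, -0.0369,  0.044 ])) [ 0.5256 -0.0155  0.044 ]
axis -6.858761224540472 0.24365122068203748
glue [0.7367 0.1242 0.1   ]
box [0.6153 0.14   0.045 ]
tape [ 0.6963 -0.186   0.06  ]
solv [ 0.5845 -0.1833  0.08  ]
```

```bash
python3 -m crank '[[0.04,-0.035,0,0,0,3,0],[0.08,-0.07,0,0,0,6,0],[0.12,-0.105,0,0,0,9,0],[0.16,-0.14,0,0,0,12,0],[0.2,-0.175,0,0,0,15,0],[0.24,-0.21,0,0,0,18,0],[0.28,-0.245,0,0,0,21,0],[0.32,-0.28,0,0,0,24,0]]'
cat >> h.py <<'E'
O=np.array([.645,-.029]); YAW=np.radians(-7)
def goal(jx,jy,tipz,tip=.173):
    """shift (tool axes) and turn from the present pose to put shut fingertips at a jig-frame point, tool down, tool x along jig x"""
    s=telemetry.sense(); Rt=R.from_quat(s['tool_rot']).as_matrix()
    u=np.array([np.cos(YAW),np.sin(YAW)]); v=np.array([-u[1],u[0]])
    p=np.r_[O+jx*u+jy*v,tipz+tip]
    Rg=np.c_[np.r_[u,0],np.r_[-v,0],[0,0,-1]]
    print('shift',(Rt.T@(p-s['tcp_pos'])).round(4),'turn',np.degrees(R.from_matrix(Rt.T@Rg).as_rotvec()).round(2),'tcp',s['tcp_pos'].round(4),'ft',s['ft_force'].round(2),'t',s['clock'],'w',round(s['gripper_width'],4))
E
python3 -c "
from h import *
goal(-.150,0,.2)"
```

```text
clock: 1.15
tcp_pos: [0.3924, -0.1876, 0.4046]
tool_rot: [0.998, -0.063, 0.0, 0.0]
ft_force: [0.4, 0.2, 0.0]
gripper_width: 0.0004
shift [ 0.0807 -0.1886  0.0316] turn [ 0.01 -0.01 -0.22] tcp [ 0.3924 -0.1876  0.4046] ft [0.35 0.25 0.03] t 1.15 w 0.0004
```

```bash
python3 -m crank '[[0.02,-0.045,0.01,0,0,0,0],[0.04,-0.09,0.02,0,0,0,0],[0.06,-0.135,0.03,0,0,0,0],[0.081,-0.189,0.032,0,0,0,0],[0.081,-0.189,0.032,0,0,0,0],[0.081,-0.189,0.032,0,0,0,0],[0.081,-0.189,0.032,0,0,0,0],[0.081,-0.189,0.032,0,0,0,0]]'
python3 - <<'E'
from h import *
from plant import get_image
import cv2,json
s=telemetry.sense(); im=get_image('wrist'); cv2.imwrite('pics/w1.png',im[:,:,::-1])
json.dump({k:list(s[k]) for k in('tcp_pos','tool_rot')},open('w1.json','w'))
goal(-.15,0,.028)
E
```

```text
clock: 2.15
tcp_pos: [0.4953, -0.0129, 0.3728]
tool_rot: [0.998, -0.063, 0.0, 0.0]
ft_force: [0.7, -1.1, 0.2]
gripper_width: 0.0001
shift [ 0.0004 -0.0022  0.1718] turn [ 0.   -0.01 -0.23] tcp [ 0.4954 -0.0128  0.3728] ft [ 0.24  0.02 -0.45] t 2.2 w 0.0002
```

View pics/w1.png

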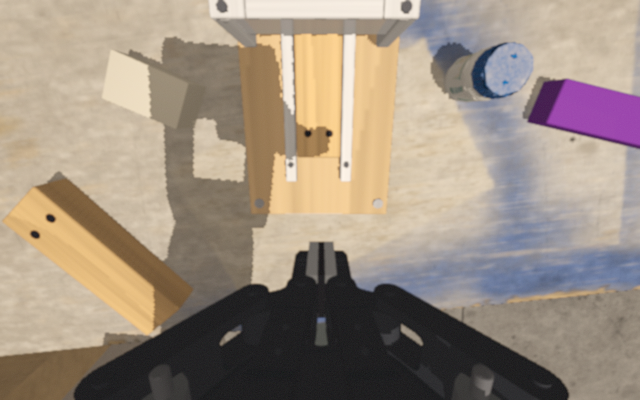

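The wrist view shows the fence ends at (287-297,181) and (341-352,181), the block's near edge at about (300-338,157), and the guard's top front corners at (210,19) and (418,19). The tool is aligned with the channel.

```bash
python3 - <<'E'
from h import *
import json
s=json.load(open('w1.json')); c=cam('wrist',s)
u=np.array([np.cos(YAW),np.sin(YAW)]); v=np.array([-u[1],u[0]])
for n,a,b,z in(('fence end',286.5,181,.024),('fence end R',352,181,.024),('fence top L',282,22,.024),('fence top R',355,22,.024),('block L',299,157,.044),('block R',338.5,157,.044),('board L',251.5,213,.012),('board R',386,213,.012),('guard L',210,19,.108),('guard R',418,19,.108)):
    p=onplane(c,(a,b),z); q=p[:2]-O; print(n,p.round(4),'jig',(q@u).round(4),(q@v).round(4))
E
```

```text
fence end [0.5022 0.0269 0.024 ] jig -0.1485 0.038
fence end R [ 0.4926 -0.0487  0.024 ] jig -0.1488 -0.0381
fence top L [0.662  0.0051 0.024 ] jig 0.0128 0.0359
fence top R [ 0.6529 -0.0666  0.024 ] jig 0.0125 -0.0364
block L [0.5307 0.0063 0.044 ] jig -0.1178 0.0212
block R [ 0.5254 -0.0353  0.044 ] jig -0.1179 -0.0208
board L [0.4646 0.0788 0.012 ] jig -0.1922 0.085
board R [ 0.4434 -0.0881  0.012 ] jig -0.1929 -0.0832
guard L [0.6467 0.0494 0.108 ] jig -0.0079 0.078
guard R [ 0.6277 -0.1006  0.108 ] jig -0.0085 -0.0731
```

```bash
sed -i 's/O=np.array.*;/O=np.array([.6465,-.0292]);/' h.py; python3 -m crank '[[0,-0.002,0.04,0,0,0,0],[0,-0.002,0.08,0,0,0,0],[0,-0.002,0.12,0,0,0,0],[0,-0.002,0.15,0,0,0,0],[0,-0.002,0.165,0,0,0,0],[0,-0.002,0.172,0,0,0,0],[0,-0.002,0.172,0,0,0,0],[0,-0.002,0.172,0,0,0,0]]'
python3 -c "
from h import *
goal(-.085-.011,0,.028)"
```

```text
clock: 3.2
tcp_pos: [0.4967, -0.01, 0.2019]
tool_rot: [0.998, -0.062, 0.001, 0.0]
ft_force: [-0.9, 0.5, 0.1]
gripper_width: 0.0003
shift [0.055  0.0007 0.001 ] turn [ 0.01 -0.15 -0.11] tcp [ 0.4967 -0.01    0.2019] ft [-0.89  0.48  0.14] t 3.2 w 0.0003
```

```bash
python3 -m crank '[[0.008,0.001,0,0,0,0,0],[0.016,0.001,0,0,0,0,0],[0.023,0.001,0,0,0,0,0],[0.03,0.001,0,0,0,0,0],[0.036,0.001,0,0,0,0,0],[0.041,0.001,0,0,0,0,0],[0.046,0.001,0,0,0,0,0],[0.05,0.001,0,0,0,0,0]]'
python3 -c "
from h import *
goal(-.085-.011,0,.028)"
```

```text
clock: 4.2
tcp_pos: [0.5457, -0.017, 0.2006]
tool_rot: [0.998, -0.062, 0.0, 0.0]
ft_force: [-0.8, 0.4, -0.1]
gripper_width: 0.0
shift [ 0.0056 -0.0002 -0.0004] turn [ 0.   -0.   -0.11] tcp [ 0.5457 -0.017   0.2006] ft [-0.85  0.36 -0.06] t 4.2 w 0.0
```

```bash
python3 -m crank '[[0.001,0,0,0,0,0,0],[0.002,0,0,0,0,0,0],[0.003,0,0,0,0,0,0],[0.004,0,0,0,0,0,0],[0.005,0,0,0,0,0,0],[0.006,0,0,0,0,0,0],[0.007,0,0,0,0,0,0],[0.007,0,0,0,0,0,0]]'
python3 -c "
from h import *
goal(-.085-.011,0,.028)"
```

```text
clock: 5.2
tcp_pos: [0.5513, -0.0177, 0.2004]
tool_rot: [0.998, -0.062, -0.002, -0.0]
ft_force: [-5.8, -0.1, 4.2]
gripper_width: -0.0001
shift [-0.0001 -0.0002 -0.0006] turn [ 0.    0.23 -0.1 ] tcp [ 0.5513 -0.0177  0.2004] ft [-5.76 -0.07  4.19] t 5.2 w -0.0001
```

```bash
python3 -m crank '[[0.001,0,0,0,0,0,0],[0.002,0,0,0,0,0,0],[0.002,0,0,0,0,0,0],[0.002,0,0,0,0,0,0],[0.002,0,0,0,0,0,0],[-0.004,0,0,0,0,0,0],[-0.012,0,0,0,0,0,0],[-0.02,0,0,0,0,0,0]]'
python3 -m crank '[[0,0,-0.04,0,0,0,0],[0,0,-0.08,0,0,0,0],[0,0,-0.12,0,0,0,0],[0,0,-0.15,0,0,0,0],[0,0,-0.165,0,0,0,0],[0,0,-0.165,0,0,0,0],[0,0,-0.165,0,0,0,0],[0,0,-0.165,0,0,0,0]]'
python3 - <<'E'
from h import *
from plant import get_image
import cv2,json
goal(.045,0,.15)
s=telemetry.sense(); im=get_image('wrist'); cv2.imwrite('pics/w2.png',im[:,:,::-1])
json.dump({k:list(s[k]) for k in('tcp_pos','tool_rot')},open('w2.json','w'))
c=cam('wrist',s); u=np.array([np.cos(YAW),np.sin(YAW)])
print('predicted near top edge',proj(c,np.r_[O-.085*u,.044]))
cv2.imwrite('pics/w2c.png',cv2.resize(im[0:240,200:440,::-1],None,fx=2.5,fy=2.5))
E
```

```text
clock: 6.2
tcp_pos: [0.5323, -0.0154, 0.2009]
tool_rot: [0.998, -0.062, 0.001, 0.0]
ft_force: [0.1, -0.1, -1.5]
gripper_width: 0.0002
clock: 7.2
tcp_pos: [0.532, -0.0153, 0.3639]
tool_rot: [0.998, -0.062, -0.002, -0.0]
ft_force: [0.1, -0.1, -0.3]
gripper_width: 0.0002
shift [ 0.1605 -0.0004  0.0403] turn [-0.01  0.19 -0.11] tcp [ 0.532  -0.0153  0.3639] ft [ 0.09 -0.12 -0.26] t 7.2 w 0.0002
predicted near top edge [321.11289183 159.43363187]
```

View pics/w2c.png

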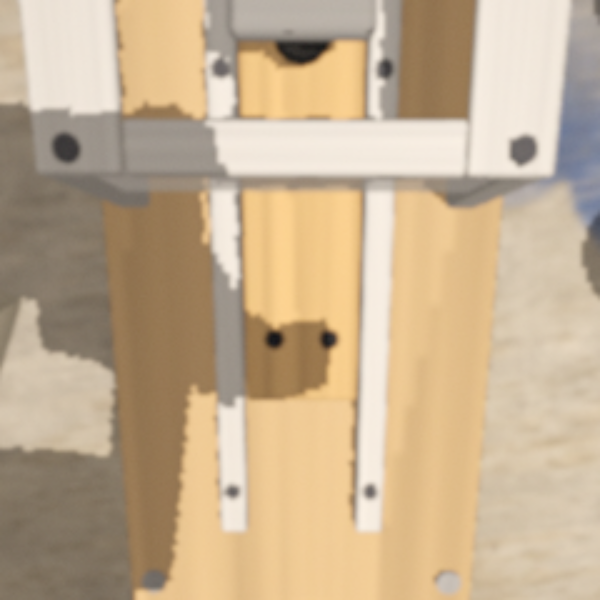

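The block's near edge is at crop row 398, which is image row 159.2, against 159.4 predicted for home. So it is home, and the lever is untouched. Next I check the finger profile against the window and go over the paddle.

```bash
python3 -m crank '[[0.02,0,0,0,0,0,0],[0.05,0,0,0,0,0,0],[0.09,0,0,0,0,0,0],[0.13,0,0,0,0,0,0],[0.155,0,0.01,0,0,0,0],[0.161,0,0.02,0,0,0,0],[0.161,0,0.03,0,0,0,0],[0.161,0,0.03,0,0,0,0]]'
python3 - <<'E'
from h import *
from plant import get_image
import cv2
goal(.045,0,.077)
m=camera_model('wrist');T=m['T_tool_cam'];f=200/np.tan(np.radians(m['fov_y']/2))
for u,v in((345,252),(352,270),(350,285),(390,285),(240,300),(80,380)):
    d=T[:3,:3]@np.array([(u-m['cx'])/f,-(v-m['cy'])/f,-1]); o=T[:3,3]
    k=(.010-o[0])/d[0]; p=o+k*d; print((u,v),'y',p[1].round(3),'above tip',(.173-p[2]).round(3))
s=telemetry.sense(); im=get_image('wrist'); cv2.imwrite('pics/w3.png',im[:,:,::-1])
c=cam('wrist',s); uu=np.array([np.cos(YAW),np.sin(YAW)]); vv=np.array([-uu[1],uu[0]])
for x,y in((5,50),(5,-50),(95,50),(95,-50)): print((x,y),proj(c,np.r_[O+x*uu/1e3+y*vv/1e3,.108]).round(1))
E
```

```text
clock: 8.25
tcp_pos: [0.691, -0.035, 0.3336]
tool_rot: [0.998, -0.062, -0.002, -0.0]
ft_force: [-1.0, -0.0, 0.2]
gripper_width: -0.0001
shift [ 0.0005 -0.0003  0.0836] turn [-0.01  0.25 -0.11] tcp [ 0.691  -0.035   0.3336] ft [-0.98 -0.01  0.21] t 8.25 w -0.0001
(345, 252) y 0.012 above tip 0.015
(352, 270) y 0.014 above tip 0.032
(350, 285) y 0.012 above tip 0.043
(390, 285) y 0.028 above tip 0.043
(240, 300) y -0.031 above tip 0.053
(80, 380) y -0.064 above tip 0.086
(5, 50) [257.6 267.3]
(5, -50) [384.4 267.2]
(95, 50) [248.4 152.6]
(95, -50) [393.2 152.3]
```

View pics/w3.png

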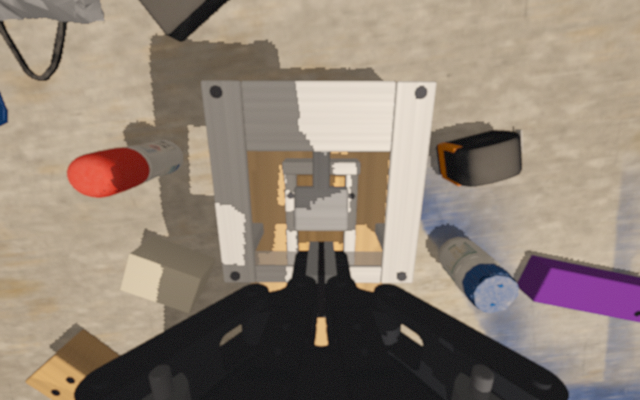

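The window's rear edge (row 151) and sides (columns 247 and 393) match the prediction, and the paddle is at (322,210). The shut fingers spread only ±28 mm at 43 mm above the tips, so they clear the window. I descend.

```bash
python3 -m crank '[[0.001,0,0.02,0,0,0,0],[0.001,0,0.035,0,0,0,0],[0.001,0,0.05,0,0,0,0],[0.001,0,0.06,0,0,0,0],[0.001,0,0.068,0,0,0,0],[0.001,0,0.073,0,0,0,0],[0.001,0,0.078,0,0,0,0],[0.001,0,0.078,0,0,0,0]]'
python3 -c "
from h import *
goal(.045,0,.070)"
```

```text
clock: 9.3
tcp_pos: [0.6934, -0.0355, 0.2578]
tool_rot: [0.998, -0.062, 0.0, 0.0]
ft_force: [0.3, -0.0, 1.1]
gripper_width: -0.0002
shift [-0.0024 -0.0005  0.0147] turn [ 0.   -0.04 -0.11] tcp [ 0.6934 -0.0355  0.2578] ft [ 0.29 -0.03  1.12] t 9.3 w -0.0002
```

```bash
python3 -m crank '[[0,0,0.003,0,0,0,0],[-0.001,0,0.006,0,0,0,0],[-0.001,0,0.009,0,0,0,0],[-0.002,0,0.012,0,0,0,0],[-0.002,0,0.014,0,0,0,0],[-0.002,0,0.016,0,0,0,0],[-0.002,0,0.017,0,0,0,0],[-0.002,0,0.017,0,0,0,0]]'
python3 -c "
from h import *
goal(.045,0,.070)"
```

```text
clock: 10.3
tcp_pos: [0.6918, -0.0352, 0.2433]
tool_rot: [0.998, -0.062, 0.001, 0.0]
ft_force: [-3.6, -0.2, 11.0]
gripper_width: -0.0001
shift [-0.0007 -0.0004  0.0003] turn [ 0.01 -0.13 -0.1 ] tcp [ 0.6918 -0.0352  0.2433] ft [-3.62 -0.17 10.97] t 10.3 w -0.0001
```

```bash
python3 -m crank '[[0,0,0.001,0,0,0,0],[0,0,0.001,0,0,0,0],[0,0,0.001,0,0,0,0],[0,0,0.001,0,0,0,0],[0,0,0.001,0,0,0,0],[0,0,0.001,0,0,0,0],[0,0,0.001,0,0,0,0],[0,0,0.001,0,0,0,0]]'
python3 - <<'E'
from h import *
from plant import get_image
import cv2
goal(.045,0,.070)
im=get_image('scene')[140:290,200:400,::-1]; cv2.imwrite('pics/s4.png',cv2.resize(im,None,fx=4,fy=4))
E
```

```text
clock: 11.3
tcp_pos: [0.6918, -0.0352, 0.2432]
tool_rot: [0.998, -0.062, 0.001, 0.0]
ft_force: [-4.8, 0.1, 14.8]
gripper_width: 0.0
shift [-0.0007 -0.0004  0.0002] turn [ 0.02 -0.13 -0.1 ] tcp [ 0.6918 -0.0352  0.2432] ft [-4.83  0.14 14.82] t 11.3 w 0.0
```

View pics/s4.png

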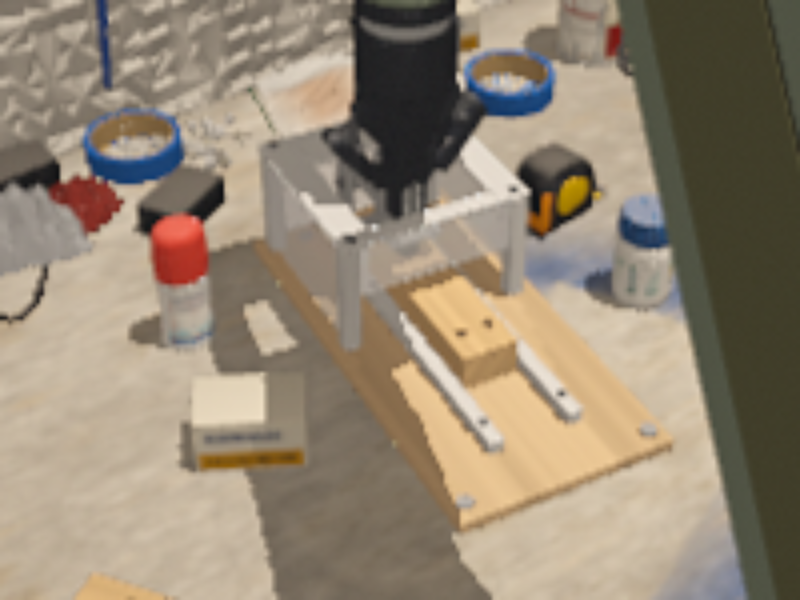

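The scene crop shows the fingers down through the window, the block at about (465,330) in the channel near home, and the bystanders standing. The force rose from 11 to 14.8 N with no further travel, so the lever is on its stop.

```bash
python3 -c "
from plant import job
print(job.close_job())"
```

```text
the job is handed in; nothing more can be done
None
```

I pushed the block home against the stop, then pressed the lever down through the guard's window and handed the job in at about 11.4 s with the fingers still holding it. The hand-in reported no verdict.

- **Block:** after the push, its near edge was at row 159.2 in the wrist picture, against 159.4 predicted for fully home. The push force had also risen to 5.8 N at the stop, with the lever still up. I did not measure the block's position again after pressing the lever.
- **Lever:** the fingertips ended about 70 mm above the bench, where the lever should be all the way down. A further 1 mm command moved them about 0.1 mm and raised the force from 11 to 14.8 N, so the lever is on its hard stop. I could not measure the lever angle or the pad's force on the block directly.
- **Surroundings:** the force readings fit contact with the block and then the paddle only, with no sign of touching the guard. In the last scene picture all four things beside the jig stood where they were; I checked this by eye only.

No check failed or disagreed. The only difference was 1.5 mm in the jig's position between the first top view and the wrist view, and I corrected for it before pushing.

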